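Square the mill body into the bench stop

TASK

Push the square rosewood pepper mill body along the bench top with the fingertips until one long side lies flat against the long arm of the aluminium corner stop and its end is against the short arm. Only push it from outside: never take it between the fingers, lift it or tip it over. Leave the porcelain ring, the brass nut and the steel cap where they are, and finish with the gripper clear.

Things in the scene. Friction and masses are not known exactly. Their poses are not given: they have to be found in the camera images.
- mill_center (a point): Centre (half-way up, 28 mm above the bench) of the loose rosewood mill body, a plain square-section wooden bar, 56 x 150 x 56 mm, lying flat on the bench; mass about 0.25 to 0.5 kg. Its y axis runs along its 150 mm length, its z axis is up; the -y end has a brass collar plate 8 mm thick within that length and a dark bore. It starts roughly parallel (within 0.35 rad) to the stop's long arm, clear of both arms, with its +y end towards the short arm.
- stop: Aluminium L-shaped corner stop fixed to the bench, 30 mm high, arms 18 mm thick. Origin: the inside corner at bench height. The long arm's inner face is the plane x = 0 of this frame and runs from the corner 280 mm along -y; the short arm's inner face is the plane y = 0 and runs from the corner 85 mm along -x. The mill body belongs in the -x, -y quarter: seated, its centre is at x = -28 mm, y = -75 mm with its length along y. The -x side faces the robot.
- ring: Loose white porcelain grinding ring, 54 mm outside, 26 mm bore, 18 mm high, flat on the bench; origin at the centre of its underside. Bystander.
- nut: Loose brass hexagonal tension nut with a round collar, about 35 mm across, 18 mm high; origin at the centre of its underside. Bystander.
- cap: Loose steel spring cap, a stepped round, 38 mm across at the foot and 24 mm at the top, 30 mm high; origin at the centre of its underside. Bystander.
- vise: Green iron vise fixed to the bench, about 145 x 115 mm over its screw handle (which points towards the robot) and 95 mm high, with a thin steel shaft standing in its jaws up to 215 mm; origin at the centre of its underside. Bystander, off to the left of the stop.
There are look-alikes about, which are no part of the job. What is meant by the part that bears mill_center is not blue or orange, and is the smaller of those in its own colour.

How it is judged:
At the end, for the whole second after the job is handed in: The mill body lies flat on the bench with its centre within 4 mm of the seated place measured from each arm (gap to the long arm and to the short arm at most 4 mm), its length parallel to the long arm within 0.03 rad, and the ring, nut and cap are within 15 mm of where they started (x of mill_center in the frame of stop between -0.032 and -0.025 m and y of mill_center in the frame of stop between -0.079 and -0.072 m and angle between the y axis of mill_center and the y axis of stop, either way round below 0.03 rad and angle between mill_center's own z axis and vertical below 0.03 rad and height (world z) of mill_center below 0.031 m and distance of each of ring, nut, cap from where it was at the start of the episode below 0.015 m); the robot touches nothing.
It fails at once if the mill body is lifted more than 10 mm (height (world z) of mill_center above 0.038 m).
It fails at once if the mill body is tipped (angle between mill_center's own z axis and vertical above 0.25 rad).
It fails at once if the mill body is taken between the fingers (x of the grasp point in the frame of mill_center between -0.024 and 0.024 m and y of the grasp point in the frame of mill_center between -0.071 and 0.071 m and z of the grasp point in the frame of mill_center below 0.034 m).
It fails at once if the ring, the nut or the cap is pushed away (distance of any of ring, nut, cap from where it was at the start of the episode above 0.015 m).
It also fails if it takes over 48 s, if anything falls off the work surface, if the arm or the gripper's body presses on something with over 40 N, if the wrist force passes 120 N, or if a joint passes its speed limit or range.

ROBOT

A 6-joint arm with a two-finger parallel gripper is mounted at the origin on the work surface. World frame = base frame: x ahead of the robot, y to its left, z up, the work surface at z = 0. Lengths are in m, angles in rad, forces in N, time in s.
With the tool pointing down it reaches from about 0.35 to 0.975 m from the base axis. Payload 4.9 kg.
Tool frame: the origin (TCP) lies at the very end of the fingers, on their centre line; the grasp point (between the pads) lies 19 mm behind it; z points along the fingers, y is the line along which they close (so a half turn about z gives the same grasp; the last joint's range is limited). The gripper opens to 85 mm and grips with 20 to 120 N. Pads are 22 mm wide; open, the fingers measure 114 mm over their backs; the gripper's body (76 mm by 85 mm) begins 54 mm behind the grasp point. The pads swing forward as they close: fully open they stand 13 mm farther back than shut.
Start: joints at [-1.437, 0.053, 1.613, -0, 1.476, -0.119], TCP at [0.156, -0.605, 0.231] pointing down, gripper open.
Joint ranges: [-3.01, 3.01], [-1.01, 2.22], [0.06, 2.58], [-1.02, 4.17], [0.09, 2.62], [-3.14, 3.14]. Speed limits (rad/s): [2.57, 2.57, 3.14, 3.14, 3.14, 3.14].

INTERFACE

Orientations are given as a rotation vector (axis times angle).
In Python, from station import ctrl, imaging gives the robot as it stands.
- The arm moves only by the tool play_rows, never from a script. Its argument "series" is a list of rows, each a list of 3 entries, a list of its own where there are three numbers: the opening, from 0 (shut) to 1 (fully open), then the shift along the tool's x, y, z each as a share of 0.05 m, from -1 to 1, then the turn, a rotation vector about the tool's x, y, z each as a share of 8 degrees, from -1 to 1. In form: [[grip, [dx, dy, dz], [ax, ay, az]], ...]. A call has 1 to 8 rows; each row shifts and turns the commanded pose from where the row before left it, along the tool's axes as they then stand; what a row does not reach is not made up. A row lasts 1/8 s, in which the tool goes at most 62.5 mm and 10.7 degrees, less where a joint would pass 70% of its speed; a pose out of reach is approached as far as the arm can. A call with a number of a shift or a turn outside -1 to 1 is refused whole. A call with a gripper value outside its range is refused whole. The fingers move at their own pace and stop on an object; "force" is the grip in N (left out, the last holds). Time passes only in rows, so rows that do not move let the fingers close. It gives the time, the measured TCP pose, the force, the opening and the grip force at its end, in the units of the state.
- ctrl.get_obs(): the state, without advancing time (a new reading comes with each control period).
- imaging.get_image(name): name is "scene" or "side" or "wrist"; returns a dict with "color" (384x512x3 uint8, blue, green, red), "fx", "fy", "cx", "cy" (pixels), "D" ([k1, k2, p1, p2, k3] as OpenCV has them; the pictures are not rectified), "extrinsics" (4x4, takes a point from world to camera coordinates); the wrist camera has in their place "hand_eye" (4x4, takes a point from camera to tool coordinates, whose origin is the TCP and whose axes are the flange's). Camera axes: x right, y down, z forward; pixel columns grow to the right and rows downward; lengths in m; the calibration is good to about 2 mm. A picture is of the moment at which its call begins: read the wrist's pose just before it. There is no depth.
- ctrl.finish_job(): hands the job in; it is judged then, once.
The state is a dict: "t": time; "q": joint angles; "dq": joint speeds; "effort": joint torques, N m; "tool_pos": TCP position; "tool_rot": TCP orientation; "contact_force": force on the tool from outside, world axes, zero at the start; "wrist_torque": the same for the moment, N m; "opening": finger opening in m; "grip_force": force on a finger pad.
Only numpy, scipy, OpenCV 4.12 (cv2) and the standard library are available. Lean on these libraries where they do the work, as an engineer would, in place of code of your own. Each camera call takes 0.05 s, during which the arm holds its last target. There are 200 camera calls.

## Working session

There is one attempt and no reset: what is moved stays moved. The work goes in short steps, Python scripts to look and compute and a tool call to move; the robot and the scene stay as the last step left them, time stands still between calls to the robot, and variables do not carry over. Pictures are saved under pics/ and viewed, at most 10 in all, crops included, and the job is handed in when it is done.

Besides the shell and the picture viewer there is one more tool, called after "Emit:" by a JSON object that holds its "fn" and its "kwargs", one argument or row to a line. play_rows: Moves the arm, as the interface text tells. Shift numbers are shares of 0.05 m and turn numbers shares of 8 degrees, none past 1 either way. Its arguments: {"type":"object","properties":{"series":{"type":"array"},"force":{"type":"number"}},"required":["series"]}

```bash
ls; mkdir -p pics
python3 - <<'E'
from station import ctrl, imaging
import cv2, pickle
o=ctrl.get_obs(); print(o)
for n in ("scene","side"):
    d=imaging.get_image(n); cv2.imwrite(f"pics/{n}0.png",d["color"]); pickle.dump(d,open(f"pics/{n}0.pkl","wb"))
    print(n,d["fx"],d["cx"],d["D"],d["extrinsics"])
E
```

```text
pics
{'t': 0.0, 'q': array([-1.43699595e+00,  5.33692334e-02,  1.61429741e+00,  7.55040510e-06,
        1.47599058e+00, -1.18967515e-01]), 'dq': array([-2.70973874e-06,  9.27983607e-04,  6.00831858e-05, -2.18821096e-03,
        1.40113991e-04, -3.75440890e-04]), 'effort': array([-2.14053267e-03, -3.93685806e+01, -3.70177603e+01, -3.23602035e-04,
        7.05950733e-03,  5.14505388e-06]), 'tool_pos': array([ 0.15624161, -0.60451366,  0.23005331]), 'tool_rot': array([-3.11448790e+00, -3.95729366e-01,  1.22379614e-05]), 'contact_force': array([-0.12803128, -0.21187732,  0.04181795]), 'wrist_torque': array([ 0.00905837,  0.01723334, -0.01235879]), 'grip_force': 0.0, 'opening': 0.08584136173953037}
scene 380.6400628409587 255.84130756349123 [-0.0974137  0.         0.         0.         0.       ] [[ 0.84016664  0.54224327 -0.00960493 -0.50006324]
 [ 0.46584568 -0.73063586 -0.49915833 -0.20365632]
 [-0.27768295  0.41490176 -0.86645756  1.24137837]
 [ 0.          0.          0.          1.        ]]
side 352.66885794304886 254.19632715008697 [0.03640651 0.         0.         0.         0.        ] [[-0.7148103  -0.69920522 -0.0125814   0.41979591]
 [-0.46801851  0.49167697 -0.73431085  0.29801782]
 [ 0.51961997 -0.51900463 -0.67869675  0.83356632]
 [ 0.          0.          0.          1.        ]]
```

View pics/scene0.png

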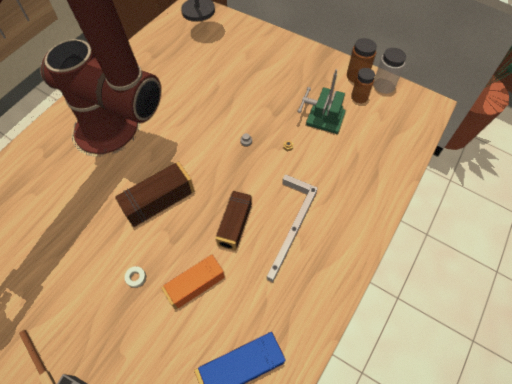

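View pics/side0.png

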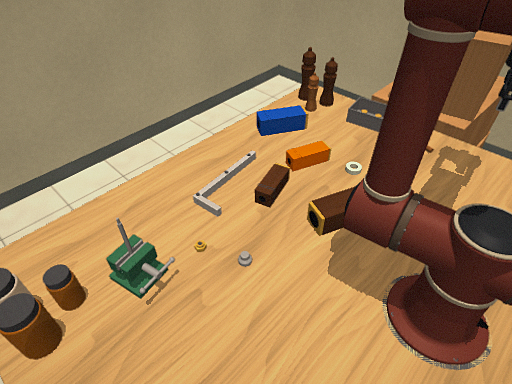

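The scene view shows the small rosewood mill at about (234,220), with its brass collar at the lower end (228,243). The stop corner is at about (312,187), with the long arm running down to (272,275). The nut is at (288,146), the cap at (246,141) and the ring at (135,277). An orange bar lies near (195,281).

```bash
cat > h.py <<'E'
import cv2, numpy as np
def ray(d,uv,z,E=None):
    E=d["extrinsics"] if E is None else E
    K=np.array([[d["fx"],0,d["cx"]],[0,d["fy"],d["cy"]],[0,0,1]])
    p=cv2.undistortPoints(np.array(uv,float).reshape(-1,1,2),K,np.array(d["D"])).reshape(-1,2)
    R,t=E[:3,:3],E[:3,3]; c=-R.T@t
    v=np.c_[p,np.ones(len(p))]@R
    return c+v*((z-c[2])/v[:,2])[:,None]
E
python3 - <<'E'
import pickle,cv2,numpy as np
from h import ray
S=pickle.load(open("pics/scene0.pkl","rb")); I=pickle.load(open("pics/side0.pkl","rb"))
a=cv2.resize(S["color"][160:290,200:330],None,fx=4.5,fy=4.5,interpolation=cv2.INTER_CUBIC)
b=cv2.resize(I["color"][140:225,185:300],None,fx=6.5,fy=6.5,interpolation=cv2.INTER_CUBIC)
cv2.imwrite("pics/c1.png",a); cv2.imwrite("pics/c2.png",b)
hsv=cv2.cvtColor(S["color"],cv2.COLOR_BGR2HSV)
for n,uv,z in(("nut",(288,147),.01),("cap",(246,141),.015),("ring",(135,277),.009)):print(n,ray(S,uv,z).round(3))
for n,uv,z in(("nut",(200.5,246),.01),("cap",(245,259),.015),("ring",(354,168),.009)):print(n,ray(I,uv,z).round(3))
E
```

```text
nut [[0.556 0.245 0.01 ]]
cap [[0.435 0.191 0.015]]
ring [[ 0.431 -0.327  0.009]]
nut [[0.545 0.256 0.01 ]]
cap [[0.422 0.203 0.015]]
ring [[ 0.425 -0.325  0.009]]
```

View pics/c1.png

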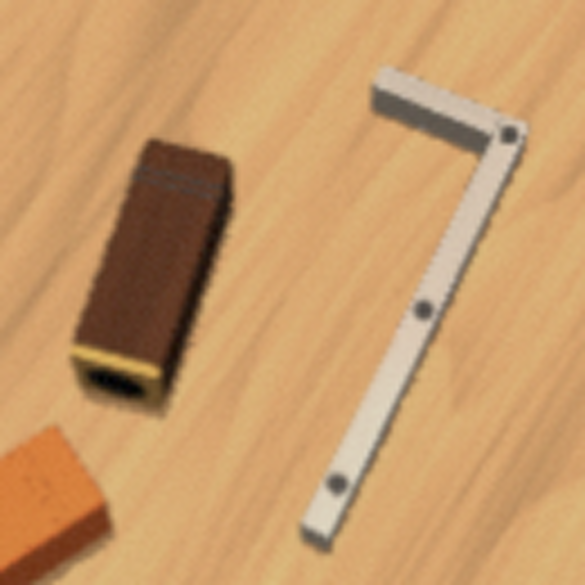

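View pics/c2.png

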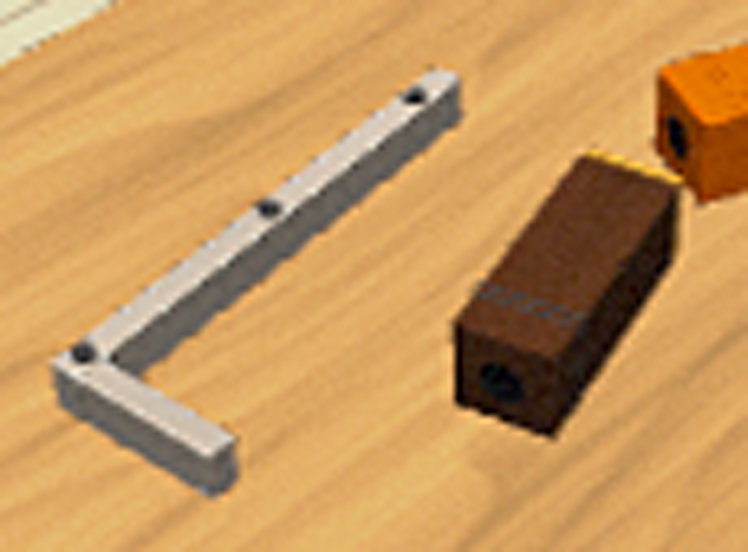

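Crop 1 shows the mill top corners at (150,140), (232,158), (161,370) and (73,347), and the stop's inside corner near (486,133). Crop 2 shows the same corners from the other side.

Run:
```python
import pickle,cv2,numpy as np
from h import ray
S=pickle.load(open("pics/scene0.pkl","rb")); I=pickle.load(open("pics/side0.pkl","rb"))
f=lambda p,o,s:(np.array(p,float)+.5)/s-.5+o
# mill order: +y left, +y right(toward stop), -y right, -y left
ms=f([(150,140),(232,158),(161,370),(73,347)],(200,160),4.5)
mi=f([(555,357),(456,325),(588,153),(683,183)],(185,140),6.5)
# stop: outer corner, inner corner, short tip outer, short tip inner, long end inner, long end outer
ss=f([(527,122),(487,133),(385,67),(373,88),(302,528),(330,541)],(200,160),4.5)
si=f([(53,362),(112,357),(213,459),(236,437),(462,84),(438,70)],(185,140),6.5)
for d,m,s in((S,ms,ss),(I,mi,si)):
    M=ray(d,m,.056)[:,:2];T=ray(d,s,.03)[:,:2]
    print("mill",M.round(4).tolist(),M.mean(0).round(4)); 
    l=(M[0]+M[1]-M[2]-M[3])/2; print(np.linalg.norm(l),np.linalg.norm(M[0]-M[1]),np.degrees(np.arctan2(l[1],l[0])))
    print("stop",T.round(4).tolist()); 
    for a,b in((1,4),(0,5),(3,1),(2,0)):
        v=T[a]-T[b]; print(np.linalg.norm(v).round(4),np.degrees(np.arctan2(v[1],v[0])).round(2))
    print(d['fy'],d['cy'])
```

```text
mill [[0.5177, 0.0044], [0.5671, 0.0209], [0.6086, -0.1167], [0.558, -0.1324]] [ 0.5629 -0.056 ]
0.1431702401154231 0.05204018499687594 106.60150655668251
stop [[0.7024, 0.1552], [0.6848, 0.1345], [0.6053, 0.1421], [0.6069, 0.1243], [0.7216, -0.1448], [0.7388, -0.1427]]
0.2816 97.51
0.3001 96.97
0.0785 -172.55
0.0979 -172.31
380.6400628409587 188.41461283165188
mill [[0.5127, 0.0076], [0.5609, 0.0236], [0.6018, -0.1145], [0.5513, -0.1294]] [ 0.5567 -0.0532]
0.14319607670317153 0.05079552691296403 106.11628709079966
stop [[0.702, 0.1554], [0.6843, 0.1337], [0.5984, 0.1448], [0.6012, 0.1282], [0.713, -0.1365], [0.7315, -0.1365]]
0.2717 96.08
0.2934 95.77
0.0832 -176.22
0.1042 -174.18
352.66885794304886 187.60729161126784
```

Emit:
{"fn": "play_rows", "kwargs": {
  "series": [
    [1,[0,0,0],[0,0,1]],
    [1,[0.65,-0.83,0],[0,0,0]],
    [1,[0.65,-0.83,0],[0,0,0]],
    [1,[0.65,-0.83,0],[0,0,0]],
    [1,[0.65,-0.83,0],[0,0,0]],
    [1,[0.65,-0.83,0],[0,0,0]],
    [1,[0.65,-0.83,0],[0,0,0]],
    [1,[0.65,-0.83,0],[0,0,0]]
  ]
}}

```text
t: 1.1
tool_pos: [0.35, -0.2891, 0.2309]
tool_rot: [-3.136, -0.177, 0.0]
contact_force: [0.4, 0.5, -0.8]
opening: 0.0852
grip_force: 0.0
```

Emit:
{"fn": "play_rows", "kwargs": {
  "series": [
    [1,[0.65,-0.83,0],[0,0,0]],
    [1,[0.65,-0.83,0],[0,0,0]],
    [1,[0.65,-0.83,0],[0,0,0]],
    [1,[0.65,-0.83,0],[0,0,0]],
    [1,[0.65,-0.83,0],[0,0,0]],
    [1,[0,0,0],[0,0,0]]
  ]
}}

```text
t: 1.85
tool_pos: [0.4882, -0.0635, 0.2307]
tool_rot: [-3.135, -0.186, 0.002]
contact_force: [0.1, -0.4, -0.9]
opening: 0.0853
grip_force: 0.0
```

Run:
```python
from station import ctrl, imaging
import cv2, pickle
o=ctrl.get_obs(); print(o["t"],o["tool_pos"],o["tool_rot"])
d=imaging.get_image("wrist"); d["obs"]=o; cv2.imwrite("pics/w1.png",cv2.resize(d["color"],(800,600),interpolation=cv2.INTER_CUBIC)); pickle.dump(d,open("pics/w1.pkl","wb"))
print(d["hand_eye"])
```

```text
1.85 [ 0.48821348 -0.06347532  0.23069994] [-3.13519733e+00 -1.85934245e-01  1.61341383e-03]
[[ 8.23553930e-04 -9.49564345e-01 -3.13571168e-01  8.06611378e-02]
 [ 9.99999439e-01  9.90986106e-04 -3.74561236e-04 -3.56906578e-04]
 [ 6.66414666e-04 -3.13570684e-01  9.49564628e-01 -1.43641266e-01]
 [ 0.00000000e+00  0.00000000e+00  0.00000000e+00  1.00000000e+00]]
```

View pics/w1.png

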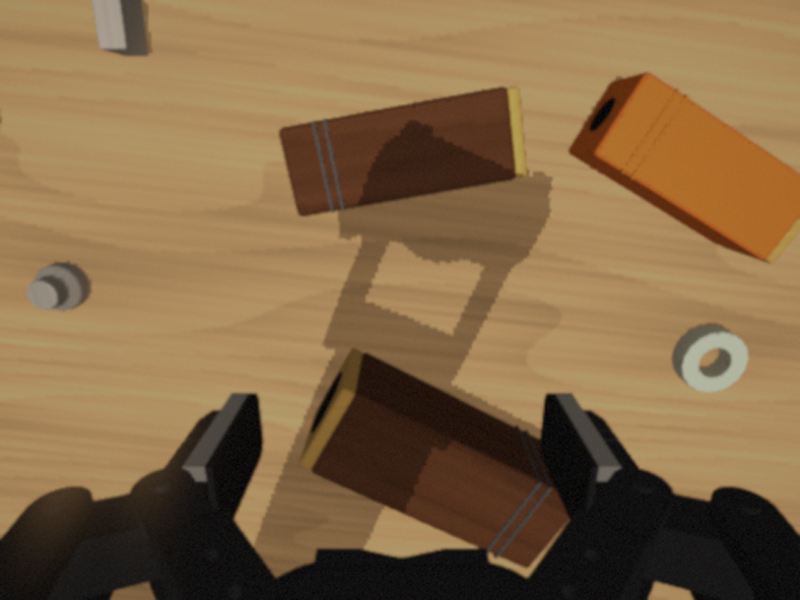

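The wrist view shows the mill's top at (281,129)-(520,86)-(526,175)-(300,214). The larger look-alike is under the gripper at (440,460), and the stop's short arm tip is at (112,48).

```bash
cat >> h.py <<'E'
def wE(d):
    o=d["obs"]; T=np.eye(4); T[:3,:3]=cv2.Rodrigues(np.array(o["tool_rot"]))[0]; T[:3,3]=o["tool_pos"]
    return np.linalg.inv(T@d["hand_eye"])
E
python3 - <<'E'
import pickle,numpy as np
from h import *
d=pickle.load(open("pics/w1.pkl","rb")); E=wE(d); s=.64
M=ray(d,np.array([(300,214),(281,129),(520,86),(527,175)])*s,.056,E)[:,:2]
l=(M[0]+M[1]-M[2]-M[3])/2
print(M.round(4).tolist(),M.mean(0),np.linalg.norm(l),np.degrees(np.arctan2(l[1],l[0])))
print("big",ray(d,np.array([(363,352),(310,470),(570,520),(528,573),(560,430)])*s,.07,E).round(3).tolist())
print("shorttip",ray(d,np.array([(99,49),(126,47)])*s,.03,E).round(4).tolist())
print("cap/ring",ray(d,np.array([(62,288)])*s,.01,E).round(3),ray(d,np.array([(711,358)])*s,.009,E).round(3))
print("orange",ray(d,np.array([(570,152),(650,73),(770,260)])*s,.05,E).round(3).tolist())
E
```

```text
[[0.5143, 0.0064], [0.5652, 0.021], [0.6069, -0.1207], [0.5561, -0.1351]] [ 0.56064734 -0.0570941 ] 0.14758288436125205 106.43422265273104
big [[0.428, -0.044, 0.07], [0.328, -0.014, 0.07], [0.305, -0.217, 0.07], [0.249, -0.195, 0.07], [0.384, -0.191, 0.07]]
shorttip [[0.6005, 0.1459, 0.03], [0.6035, 0.1284, 0.03]]
cap/ring [[0.427 0.199 0.01 ]] [[ 0.429 -0.328  0.009]]
orange [[0.573, -0.161, 0.05], [0.625, -0.199, 0.05], [0.521, -0.314, 0.05]]
```

Emit:
{"fn": "play_rows", "kwargs": {
  "series": [
    [1,[0,0,1],[0,0,0]],
    [1,[0,0,1],[0,0,0]],
    [1,[0,0,1],[0,0,0]],
    [1,[0,0,0.8],[0,0,0]],
    [1,[0,0,0.4],[0,0,0]],
    [1,[0,0,0.2],[0,0,0]],
    [1,[0,0,0],[0,0,0]]
  ]
}}

```text
t: 2.78
tool_pos: [0.4871, -0.0669, 0.011]
tool_rot: [-3.137, -0.176, 0.001]
contact_force: [-0.6, -0.2, 0.5]
opening: 0.0857
grip_force: 0.0
```

Emit:
{"fn": "play_rows", "kwargs": {
  "series": [
    [1,[0.2,0,0],[0,0,0]],
    [1,[0.2,0,0],[0,0,0]],
    [1,[0.2,0,0],[0,0,0]],
    [1,[0.2,0,0],[0,0,0]],
    [1,[0.2,0,0],[0,0,0]],
    [1,[0.2,0,0],[0,0,0]],
    [1,[0.2,0,0],[0,0,0]],
    [1,[0.2,0,0],[0,0,0]]
  ]
}}

```text
t: 3.78
tool_pos: [0.5676, -0.0572, 0.0112]
tool_rot: [-3.137, -0.178, 0.0]
contact_force: [-3.1, -0.5, 0.6]
opening: 0.0852
grip_force: 1.2
```

Run:
```python
from station import ctrl, imaging
import cv2, pickle
o=ctrl.get_obs(); print(o["t"],o["tool_pos"],o["tool_rot"],o["contact_force"])
s=imaging.get_image("scene"); w=imaging.get_image("side")
a=cv2.resize(s["color"][150:290,190:330],(400,400),interpolation=cv2.INTER_CUBIC)
b=cv2.resize(w["color"][130:230,185:285],(400,400),interpolation=cv2.INTER_CUBIC)
cv2.imwrite("pics/p2.png",cv2.hconcat([a,b]))
```

```text
3.775 [ 0.56763276 -0.05717976  0.01115912] [-3.13655942e+00 -1.77554295e-01  3.80151478e-04] [-3.06706709 -0.53907185  0.61766013]
```

View pics/p2.png

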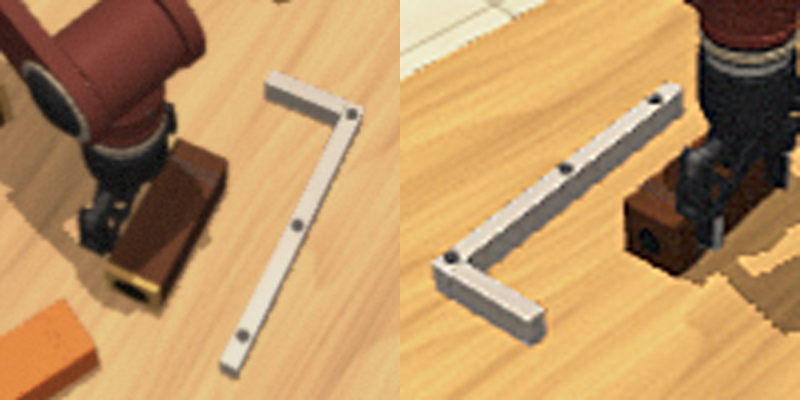

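The mill now sits square against both fingertips, parallel to the long arm, about 6 to 7 cm away.

Emit:
{"fn": "play_rows", "kwargs": {
  "series": [
    [1,[0.2,0,0],[0,0,0]],
    [1,[0.2,0,0],[0,0,0]],
    [1,[0.2,0,0],[0,0,0]],
    [1,[0.2,0,0],[0,0,0]],
    [1,[0.2,0,0],[0,0,0]],
    [1,[0.1,0,0],[0,0,0]],
    [1,[0,0,0],[0,0,0]]
  ]
}}

```text
t: 4.75
tool_pos: [0.6226, -0.051, 0.0116]
tool_rot: [3.136, 0.178, 0.002]
contact_force: [-0.2, 0.5, -0.7]
opening: 0.0854
grip_force: 0.0
```

Emit:
{"fn": "play_rows", "kwargs": {
  "series": [
    [1,[-0.6,0,0],[0,0,0]],
    [1,[-0.6,0,0],[0,0,0]],
    [1,[0,0,-1],[0,0,0]],
    [1,[0,0,-1],[0,0,0]],
    [1,[0,0,-1],[0,0,0]],
    [1,[0,0,-1],[0,0,0]],
    [1,[0,0,-1],[0,0,0]],
    [1,[0,0,0],[0,0,0]]
  ]
}}

```text
t: 5.75
tool_pos: [0.5648, -0.0584, 0.2682]
tool_rot: [3.133, 0.177, 0.019]
contact_force: [-0.5, 0.5, -0.5]
opening: 0.0854
grip_force: 0.0
```

```bash
cat > snap.py <<'E'
from station import ctrl, imaging
import cv2, pickle, sys
n=sys.argv[1]; o=ctrl.get_obs(); print(o["t"],o["tool_pos"],o["tool_rot"])
d=imaging.get_image("wrist"); d["obs"]=o; cv2.imwrite(f"pics/{n}.png",cv2.resize(d["color"],(800,600),interpolation=cv2.INTER_CUBIC)); pickle.dump(d,open(f"pics/{n}.pkl","wb"))
E
python3 snap.py w2
```

```text
5.75 [ 0.56484965 -0.05839353  0.26820291] [3.13316978 0.17746166 0.01853382]
```

View pics/w2.png

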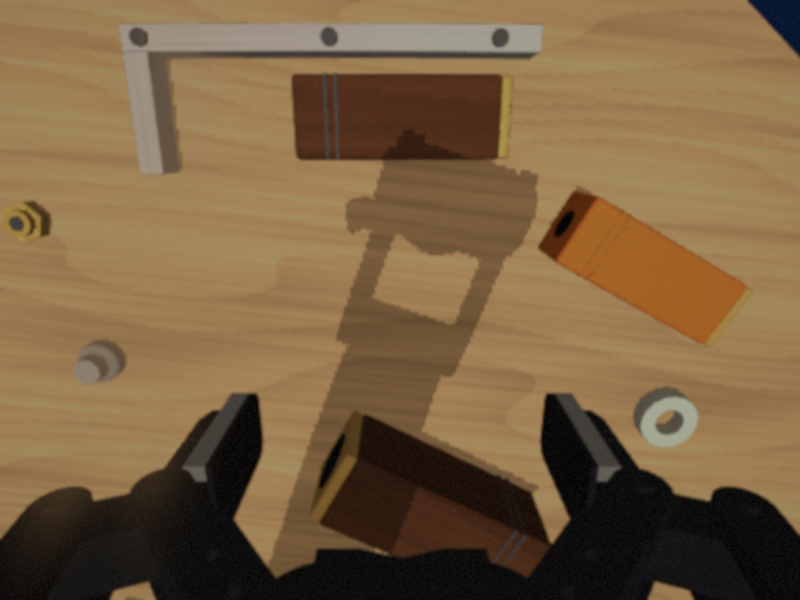

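The wrist view shows the stop's long arm inner edge from (156,53) to (541,52) and its short arm ending at (140-163,173). The mill's top spans (293,74)-(513,76) to (295,158)-(511,159), parallel to the long arm.

```bash
cat > meas.py <<'E'
import pickle,numpy as np,sys
from h import *
def run(n,mill,stop):
    d=pickle.load(open(f"pics/{n}.pkl","rb")); E=wE(d); s=.64
    M=ray(d,np.array(mill)*s,.056,E)[:,:2]; T=ray(d,np.array(stop)*s,.03,E)[:,:2]
    # stop: outer corner, long end outer, long end inner, short tip outer(+y), short tip inner
    y=T[0]-T[1]; y/=np.linalg.norm(y); x=np.array([y[1],-y[0]])
    print("stop yaw",np.degrees(np.arctan2(x[1],x[0])),"T",T.round(4).tolist())
    org=T[0]-.018*x-.018*y; print("origin",org)
    f=lambda p:np.c_[(p-org)@x,(p-org)@y]
    print("T in stop",f(T).round(4).tolist()); print("M in stop",f(M).round(4).tolist(),f(M).mean(0).round(4))
    print("tcp in stop",f(np.array(d["obs"]["tool_pos"])[None,:2]).round(4))
E
python3 -c "
from meas import run
run('w2',[(295,158),(293,74),(513,76),(511,159)],[(121,25),(541,27),(541,52),(140,173),(163,172),(156,53)])"
```

```text
stop yaw 6.160092784571485 T [[0.7022, 0.1552], [0.7339, -0.1385], [0.7181, -0.1417], [0.6013, 0.1457], [0.604, 0.1281], [0.6867, 0.131]]
origin [0.68626554 0.13536194]
T in stop [[0.018, 0.018], [0.018, -0.2774], [0.002, -0.2788], [-0.0834, 0.0194], [-0.0826, 0.0016], [-0.0001, -0.0044]]
M in stop [[-0.0714, -0.105], [-0.0171, -0.1067], [-0.0173, -0.2544], [-0.0711, -0.2569]] [-0.0442 -0.1808]
tcp in stop [[-0.1415 -0.1796]]
```

Emit:
{"fn": "play_rows", "kwargs": {
  "series": [
    [0,[0.65,0.84,0],[0,0,0]],
    [0,[0.65,0.84,0],[0,0,0]],
    [0,[0.65,0.84,0],[0,0,0]],
    [0,[0,0,1],[0,0,0]],
    [0,[0,0,1],[0,0,0]],
    [0,[0,0,1],[0,0,0]],
    [0,[0,0,0.5],[0,0,0]],
    [0,[0,0,0],[0,0,0]]
  ]
}}

```text
t: 6.8
tool_pos: [0.6699, -0.1708, 0.0808]
tool_rot: [-3.133, -0.177, 0.013]
contact_force: [-0.1, 0.2, -0.1]
opening: -0.0001
grip_force: 0.0
```

Run:
```python
from station import ctrl
import numpy as np
o=ctrl.get_obs();p=o["tool_pos"];r=p[:2]-[.68627,.13536];a=np.radians(6.16)
print(p,o["opening"],o["tool_rot"],r@[np.cos(a),np.sin(a)],r@[-np.sin(a),np.cos(a)])
```

```text
[ 0.66986839 -0.17078151  0.08077857] -0.00011809068144825671 [-3.1328266  -0.17730835  0.01307257] -0.04915750607053016 -0.30261390717164127
```

Emit:
{"fn": "play_rows", "kwargs": {
  "series": [
    [0,[0.1,0,0.6],[0,0,0]],
    [0,[0,0,0.5],[0,0,0]],
    [0,[0,0,0.2],[0,0,0]],
    [0,[0,0,0],[0,0,0]],
    [0,[0,-0.2,0],[0,0,0]],
    [0,[0,-0.2,0],[0,0,0]],
    [0,[0,-0.2,0],[0,0,0]],
    [0,[0,-0.2,0],[0,0,0]]
  ]
}}

```text
t: 7.8
tool_pos: [0.674, -0.1313, 0.0219]
tool_rot: [3.135, 0.178, 0.002]
contact_force: [-0.1, -3.0, 0.5]
opening: -0.0001
grip_force: 1.1
```

Emit:
{"fn": "play_rows", "kwargs": {
  "series": [
    [0,[0,-0.2,0],[0,0,0]],
    [0,[0,-0.2,0],[0,0,0]],
    [0,[0,-0.2,0],[0,0,0]],
    [0,[0,-0.2,0],[0,0,0]],
    [0,[0,-0.2,0],[0,0,0]]
  ]
}}

```text
t: 8.43
tool_pos: [0.668, -0.0814, 0.0214]
tool_rot: [3.136, 0.178, 0.0]
contact_force: [0.5, -2.8, 2.1]
opening: -0.0006
grip_force: 1.5
```

```bash
cat > pose.py <<'E'
from station import ctrl
import numpy as np
o=ctrl.get_obs();p=o["tool_pos"];r=p[:2]-[.68627,.13536];a=np.radians(6.16)
print(o["t"],p,o["contact_force"],"stop:",r@[np.cos(a),np.sin(a)],r@[-np.sin(a),np.cos(a)])
E
cat > look.py <<'E'
from station import imaging
import cv2,sys
s=imaging.get_image("scene"); w=imaging.get_image("side")
a=cv2.resize(s["color"][150:290,200:340],(400,400),interpolation=cv2.INTER_CUBIC)
b=cv2.resize(w["color"][130:230,185:285],(400,400),interpolation=cv2.INTER_CUBIC)
cv2.imwrite(f"pics/{sys.argv[1]}.png",cv2.hconcat([a,b]))
E
python3 pose.py; python3 look.py p3
```

```text
8.425 [ 0.66803082 -0.08142123  0.02143513] [ 0.52645283 -2.75760327  2.07059501] stop: -0.04139563888367259 -0.21357240390953441
```

View pics/p3.png

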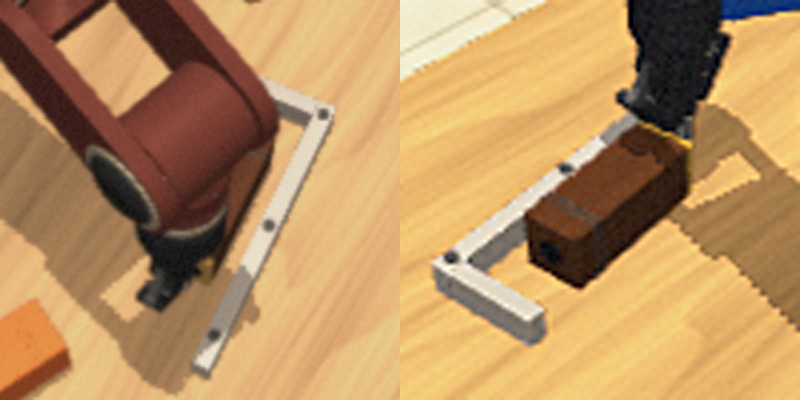

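The mill is sliding straight along, with its +y end about 4 to 5 cm from the short arm.

Emit:
{"fn": "play_rows", "kwargs": {
  "series": [
    [0,[0,-0.2,0],[0,0,0]],
    [0,[0,-0.2,0],[0,0,0]],
    [0,[0,-0.2,0],[0,0,0]],
    [0,[0,-0.1,0],[0,0,0]],
    [0,[0,-0.1,0],[0,0,0]]
  ]
}}

```text
t: 9.15
tool_pos: [0.6633, -0.0418, 0.0211]
tool_rot: [-3.137, -0.178, 0.001]
contact_force: [0.0, -1.4, -0.3]
opening: 0.0
grip_force: 0.8
```

Emit:
{"fn": "play_rows", "kwargs": {
  "series": [
    [0,[0,-0.06,0],[0,0,0]],
    [0,[0,-0.06,0],[0,0,0]]
  ]
}}

```text
t: 9.4
tool_pos: [0.6628, -0.0362, 0.0213]
tool_rot: [3.137, 0.177, -0.0]
contact_force: [-0.5, -1.9, -0.9]
opening: 0.0002
grip_force: 0.7
```

```bash
python3 pose.py
```

```text
9.4 [ 0.66280666 -0.0362445   0.02131616] [-0.48719804 -1.88644749 -0.94318663] stop: -0.04174193934807702 -0.16809593367276116
```

Emit:
{"fn": "play_rows", "kwargs": {
  "series": [
    [0,[0,-0.05,0],[0,0,0]],
    [0,[0,-0.05,0],[0,0,0]]
  ]
}}

```text
t: 9.65
tool_pos: [0.6622, -0.0313, 0.0213]
tool_rot: [3.136, 0.177, -0.0]
contact_force: [-0.0, -3.8, -0.5]
opening: 0.0
grip_force: 2.4
```

Emit:
{"fn": "play_rows", "kwargs": {
  "series": [
    [0,[0,-0.05,0],[0,0,0]],
    [0,[0,-0.05,0],[0,0,0]]
  ]
}}

```text
t: 9.9
tool_pos: [0.6625, -0.031, 0.0224]
tool_rot: [3.127, 0.178, 0.002]
contact_force: [-1.0, -19.3, 2.1]
opening: -0.0
grip_force: 10.0
```

Emit:
{"fn": "play_rows", "kwargs": {
  "series": [
    [0,[0,0.4,0],[0,0,0]],
    [0,[0,0.4,0],[0,0,0]],
    [0,[0,0,-1],[0,0,0]],
    [0,[0,0,-1],[0,0,0]],
    [0,[0,0,-0.4],[0,0,0]],
    [1,[-0.8,-0.6,0],[0,0,0]],
    [1,[-0.66,-0.9,0],[0,0,0]],
    [1,[0,-0.95,0],[0,0,0]]
  ]
}}

```text
t: 10.9
tool_pos: [0.5768, 0.0479, 0.1393]
tool_rot: [-3.136, -0.175, 0.006]
contact_force: [0.6, 0.1, 0.8]
opening: 0.0543
grip_force: 0.0
```

Emit:
{"fn": "play_rows", "kwargs": {
  "series": [
    [1,[0,0,0],[0,0,0]]
  ]
}}

```text
t: 11.02
tool_pos: [0.5784, 0.0497, 0.1401]
tool_rot: [-3.135, -0.183, 0.003]
contact_force: [0.1, -0.3, -0.1]
opening: 0.0723
grip_force: 0.0
```

```bash
python3 pose.py
```

```text
11.025 [0.57840035 0.04968447 0.14009637] [ 0.13302927 -0.26635901 -0.09583278] stop: -0.11644025878008461 -0.07360587138764492
```

Emit:
{"fn": "play_rows", "kwargs": {
  "series": [
    [1,[0,0.1,0.8],[0,0,0]],
    [1,[0,0,1],[0,0,0]],
    [1,[0,0,0.6],[0,0,0]],
    [1,[0,0,0.15],[0,0,0]],
    [1,[0.2,0,0],[0,0,0]],
    [1,[0.2,0,0],[0,0,0]],
    [1,[0.2,0,0],[0,0,0]],
    [1,[0.1,0,0],[0,0,0]]
  ]
}}

```text
t: 12.02
tool_pos: [0.6162, 0.0464, 0.0148]
tool_rot: [3.136, 0.178, 0.0]
contact_force: [-3.0, -0.5, 2.1]
opening: 0.0853
grip_force: 1.5
```

```bash
python3 pose.py
```

```text
12.025 [0.61615853 0.04642726 0.01480652] [-3.04108567 -0.49574408  2.058227  ] stop: -0.0792496053532226 -0.08089592571727244
```

Emit:
{"fn": "play_rows", "kwargs": {
  "series": [
    [1,[0.1,0,0],[0,0,0]],
    [1,[0.06,0,0],[0,0,0]],
    [1,[0.06,0,0],[0,0,0]]
  ]
}}

```text
t: 12.4
tool_pos: [0.626, 0.0477, 0.0137]
tool_rot: [-3.137, -0.178, 0.001]
contact_force: [-3.1, 0.5, 1.1]
opening: 0.0851
grip_force: 1.4
```

Emit:
{"fn": "play_rows", "kwargs": {
  "series": [
    [1,[0.05,0,0],[0,0,0]],
    [1,[0.05,0,0],[0,0,0]]
  ]
}}

```text
t: 12.65
tool_pos: [0.6295, 0.0481, 0.0135]
tool_rot: [-3.137, -0.176, 0.008]
contact_force: [-12.7, -1.5, 8.8]
opening: 0.0856
grip_force: 6.6
```

Emit:
{"fn": "play_rows", "kwargs": {
  "series": [
    [1,[0.06,0,0],[0,0,0]],
    [1,[0,0,0],[0,0,0]]
  ]
}}

```text
t: 12.9
tool_pos: [0.6293, 0.0479, 0.0129]
tool_rot: [3.136, 0.175, -0.02]
contact_force: [-19.7, -2.9, 11.6]
opening: 0.0853
grip_force: 9.8
```

Emit:
{"fn": "play_rows", "kwargs": {
  "series": [
    [1,[-0.2,0,0],[0,0,0]],
    [1,[-0.6,0,0],[0,0,0]],
    [1,[-0.4,0,-0.6],[0,0,0]],
    [1,[0,0,-1],[0,0,0]],
    [1,[0,0,-1],[0,0,0]],
    [1,[0,0,-1],[0,0,0]],
    [1,[0,0,-0.5],[0,0,0]],
    [1,[0,0,0],[0,0,0]]
  ]
}}

```text
t: 13.9
tool_pos: [0.5764, 0.0417, 0.2221]
tool_rot: [3.136, 0.178, 0.012]
contact_force: [0.1, -0.5, -0.2]
opening: 0.0853
grip_force: 0.0
```

```bash
python3 snap.py w3; python3 pose.py
```

```text
13.9 [0.57644109 0.04171198 0.22206194] [3.13592145 0.17771964 0.01168922]
13.95 [0.57512373 0.04174027 0.2194377 ] [-1.00106743e+00 -3.43917312e-04 -8.27556888e-02] stop: -0.12055041644275245 -0.0811526040504836
```

View pics/w3.png

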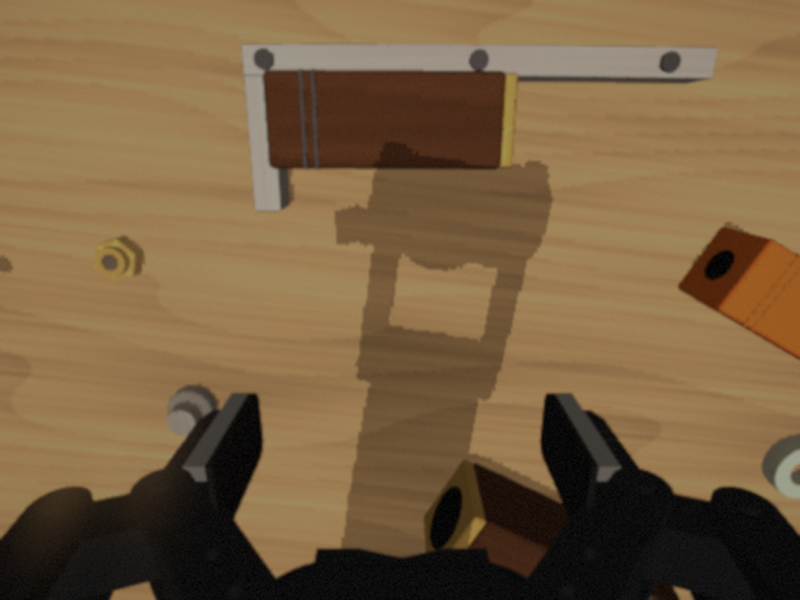

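The wrist view shows the mill in the corner. Its top spans (265,72)-(517,74) to (271,166)-(511,167), with its long side on the long arm and its end near the short arm. The nut (118,258) and cap (190,410) are undisturbed.

```bash
python3 -c "
from meas import run
run('w3',[(271,166),(265,71),(518,74),(512,168)],[(242,44),(716,49),(712,79),(256,210),(281,209)])"
```

```text
stop yaw 6.160201867166972 T [[0.703, 0.1561], [0.7349, -0.1388], [0.7176, -0.1415], [0.6009, 0.1446], [0.6035, 0.1276]]
origin [0.68706089 0.13631192]
T in stop [[0.018, 0.018], [0.018, -0.2787], [0.0006, -0.2794], [-0.0847, 0.0175], [-0.084, 0.0003]]
M in stop [[-0.0544, -0.0016], [-0.0008, -0.0019], [-0.0015, -0.1493], [-0.0547, -0.1497]] [-0.0278 -0.0756]
tcp in stop [[-0.1201 -0.0822]]
```

```bash
python3 -c "
from station import ctrl
print(ctrl.finish_job())"
```

```text
the job is handed in; nothing more can be done
None
```

The mill body is seated in the corner stop and the job is handed in, with the gripper clear. The last picture put its centre at x = -27.8 mm, y = -75.6 mm in the stop frame and under 0.01 rad off parallel, with no sign that the ring, nut or cap moved; the judge's verdict was not shown.

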